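# Shut and lock the oil-pump box cover

### The arm

A 6-joint arm with a two-finger parallel gripper is mounted at the origin on the work surface. World frame = base frame: x ahead of the robot, y to its left, z up, the work surface at z = 0. Lengths are in m, angles in rad, forces in N, time in s.
With the tool pointing down it reaches from about 0.275 to 0.825 m from the base axis. Payload 4.9 kg.
Tool frame: the origin (TCP) lies midway between the tips of the shut fingers; the grasp point (between the pads) lies 19 mm behind it (grip_point_offset is the distance from the TCP to the grasp point, in m); z points along the fingers, x is the direction in which the jaws open and shut, and the axes are right-handed (so a half turn about z gives the same grasp; the last joint's range is limited). The gripper opens to 85 mm and grips with 20 to 120 N. Pads are 22 mm wide; open, the fingers measure 114 mm over their backs; the gripper's body (76 mm by 85 mm) begins 54 mm behind the grasp point. The pads swing forward as they close: fully open they stand 13 mm farther back than shut.
Start: joints at [-1.272, 0.326, -0.193, 1.052, 0, 1.437], TCP at [0.231, -0.499, 0.231] pointing down, gripper open.
Joint ranges: [-2.65, 2.65], [-0.97, 1.79], [-1.3, 1.35], [-1.93, 2.1], [-1.47, 1.37], [-3.14, 3.14]. Speed limits (rad/s): [2.57, 2.57, 3.14, 3.14, 3.14, 3.14].

### API

Orientations are given as a rotation vector (axis times angle).
In Python, from cell import * gives the robot as it stands. Calls block until the motion is done:
- movep(position, orientation): joint-space move of the TCP to a pose.
- move_l(position, velocity=0.15, rot=None, until_force=None): straight line of the TCP; rot=None keeps the orientation; velocity is the mean speed in m/s. With until_force (N) it stops when the force on the tool has changed by that much, and returns True; else False.
- set_joints(angles): joint-space move.
- let_go() and grab(newtons=None): open the fingers fully, or close them until they stop; newtons is the grip in N (None keeps the last).
- sleep(seconds).
- ik(position, orientation): joint angles nearest the present ones, or None.
- get_state(): the state.
- grab_frame(name): name is "side" or "top"; returns a dict with "img" (400x640x3 uint8, red, green, blue), "fx", "fy", "cx", "cy" (pixels), "k1" (the pictures are not rectified: a ray, as slopes to the right and down, at radius r is drawn at 1 + k1 r^2 times it, then the intrinsics apply), "cam_to_world" (4x4, takes a point from camera to world coordinates). Camera axes: x right, y down, z forward; pixel columns grow to the right and rows downward; lengths in m; the calibration is good to about 2 mm. A picture is of the moment at which its call begins. There is no depth.
A pose or a line that the arm cannot do raises MotionError and nothing moves.
- sign_off(): hands the job in, once; it reports no verdict.
Trained networks look in the newest picture that a camera, given by its name, has taken for a name from the list of things; names that differ only in an ending like _2 or _b are one class to them, and where a whole thing is asked for, a point or a joint stands for the part that bears it (a point fixed in the world has none). Each returns a list of dicts, best first, with "score" (0 to 1); they miss things now and then, are a little off and sometimes report something else, mostly with a low value. They report only what shows in the picture. A call takes as long as a camera call.
- spot_in(camera, name): "centre" ([column, row] in pixels, amid what is visible of it).
- silhouettes(camera, name): "mask" (400x640 bool, what is visible of it) and "centre" ([column, row] in pixels, amid what is visible of it).
- tip_of(camera, name): "centre" ([column, row] in pixels: a listed point, or the origin of a listed thing).
The state is a dict: "clock": time; "q": joint angles; "joint_velocities": joint speeds; "tau": joint torques, N m; "position": TCP position; "eef_rot": TCP orientation; "contact_force": force on the tool from outside, world axes, zero at the start; "wrist_torque": the same for the moment, N m; "finger_gap": opening from 0.0 (shut) to 1.0 (fully open).
Only numpy, scipy, OpenCV 4.12 (cv2) and the standard library are available. Lean on these libraries where they do the work, as an engineer would, in place of code of your own. Each camera call takes 0.05 s, during which the arm holds its last target. There are 200 camera calls.

### The job

Swing the access cover of the green oil-pump box fully shut, then push its sprung winged stud in and turn it a quarter turn clockwise until it locks, and let go. Feel for the depth and do not force it: more than 15 N on the clip behind the stud, on top of the stud's own spring, bends the clip. Leave the other things on the bench where they are.

Things in the scene. Friction and masses are not known exactly. Their poses are not given: they have to be found in the camera images.
- box: Green painted open-topped steel box, 200 mm (x) by 170 mm (y) by 90 mm high, bolted to the bench. Origin: centre of its underside; z up; its -x side faces the robot (turned by up to 0.4 rad). Its cover is hinged along the y direction at the far top edge, at box coordinates (+100, 0, +90) mm.
- cover (a joint): Plain steel access cover, 212 x 176 mm, 5 mm thick, hinged on the box's far top edge. Angle in rad: 0 = shut, flat on the box (top face 95 mm over the bench); grows as the near edge rises. Starts at 0.6 to 1.0, sloping up from the hinge towards the robot. The stiff hinge keeps it where it is left; 2 to 6 N on the near edge pushes it down. Near edge 209 mm from the hinge axis.
- stud (a joint): Turn of the stud, rad: 0 = unlocked (wing along the box's x), growing clockwise seen from outside, end stop at 1.6; locked = 1.57 (wing along the box's y), with 0.1 play. Inside the box a slotted spring clip blocks the turn until the stud is pressed in deep enough. Turned fully and let go, it springs back 3 mm into a notch (do not pull on it) and is locked; let go part-way, it stays part-turned.
- stud_grip (a point): Centre of the steel wing of the stud, on its axis; x along the wing, z out of the cover. Wing 36 mm long (x), 10 mm thick (y), 22 mm high, on a round flange 44 mm across, 4 mm thick, whose upper face is 11 mm below this point. The stud passes through the cover's middle line 150 mm from the hinge axis (shut: box x -50, y 0 mm); unpressed, this point is 33 mm above the cover's top face.
- plunger: The sliding stud; origin on its axis, level with the cover's top face when unpressed. Spring 4 N plus 0.5 N per mm pressed. It frees to turn at a depth of 3.5 to 13 mm, different every time, only to be felt. 2.2 mm beyond, it meets the clip's springy leaf (at 7 to 11.6 N in all): force then rises 15 N per mm; over 15 N on the clip (22 to 26 N in all) bends it. Turn between these depths.
- former: Bystander: turned wooden former, 90 mm across, 55 mm high, origin at the centre of its underside.
- dish: Bystander: spun brass bowl, 100 mm across, 35 mm high, origin at the centre of its underside.
- tin: Bystander: dark steel can, 60 mm across, 75 mm high, origin at the centre of its underside.

How it is judged:
On the way, in this order (a step that is already met when the one before it is completed fails the run):
1. the cover is shut, the stud still unlocked (value of joint cover below 0.03 rad and value of joint stud below 0.4 rad), for 0.2 s.
2. the stud is turned a quarter, clockwise, with the cover shut (value of joint stud above 1.4 rad and value of joint cover below 0.03 rad), for 0.2 s.
At the end, for the whole second after the job is handed in: The cover lies shut (within 0.03 rad), the stud is turned to its locked quarter-turn position (over 1.43 rad) and stays there at rest, let go (value of joint cover below 0.03 rad and value of joint stud above 1.43 rad and linear speed of plunger below 0.01 m/s); the robot touches nothing.
It fails at once if the stud loads its clip (pressed, twisted or pulled) with more than 15 N (contact force between plunger and box above 15 N).
It fails at once if the former is moved by more than 30 mm (distance of former from where it was at the start of the episode above 0.03 m).
It fails at once if the dish is moved by more than 30 mm (distance of dish from where it was at the start of the episode above 0.03 m).
It fails at once if the tin is moved by more than 30 mm (distance of tin from where it was at the start of the episode above 0.03 m).
It also fails if it takes over 58 s, if anything falls off the work surface, if the arm or the gripper's body presses on something with over 40 N, if the wrist force passes 120 N, or if a joint passes its speed limit or range.

## Working session

There is one attempt and no reset: what is moved stays moved. The work goes in short steps, each a Python script; the robot and the scene stay as the last script left them, time stands still between calls to the robot, and variables do not carry over. Pictures are saved under pics/ and viewed, about 8 in all and at most 12, crops included, and the job is handed in when it is done.

```bash
mkdir -p pics; ls
cat > h.py <<'E'
from cell import *
import numpy as np, cv2
def ray(f,px):
    xd=np.array([(px[0]-f["cx"])/f["fx"],(px[1]-f["cy"])/f["fy"]]); x=xd.copy()
    for _ in range(20): x=xd/(1+f["k1"]*(x@x))
    T=np.array(f["cam_to_world"]); d=T[:3,:3]@np.array([x[0],x[1],1]); return T[:3,3],d/np.linalg.norm(d)
def onz(f,px,z):
    o,d=ray(f,px); return o+d*(z-o[2])/d[2]
def proj(f,P):
    T=np.array(f["cam_to_world"]); c=T[:3,:3].T@(np.asarray(P)-T[:3,3]); x=c[:2]/c[2]; x=x*(1+f["k1"]*(x@x))
    return np.array([x[0]*f["fx"]+f["cx"],x[1]*f["fy"]+f["cy"]])
def tri(f1,p1,f2,p2):
    A=np.zeros((3,3));b=np.zeros(3)
    for f,p in((f1,p1),(f2,p2)):
        o,d=ray(f,p);M=np.eye(3)-np.outer(d,d);A+=M;b+=M@o
    return np.linalg.solve(A,b)
def save(f,n): cv2.imwrite("pics/"+n,f["img"][:,:,::-1])
E
python3 - <<'E'
from h import *
np.set_printoptions(precision=3,suppress=True)
F={c:grab_frame(c) for c in("side","top")}
for c,f in F.items():
    print(c,f["fx"],f["cx"],f["cy"],f["k1"],np.array(f["cam_to_world"]).tolist())
    for n in("box","cover","stud_grip","plunger","former","dish","tin"):
        print(c,n,[(np.round(r["centre"],1).tolist(),round(r["score"],2)) for r in tip_of(c,n)[:2]],[(np.round(r["centre"],1).tolist(),round(r["score"],2)) for r in spot_in(c,n)[:1]])
im=np.vstack([F["side"]["img"],F["top"]["img"]])
save(F["side"],"s0.png");save(F["top"],"t0.png")
print(get_state())
E
```

```text
pics
side 416.0145167985663 318.48038796125235 194.5493836324575 -0.08416149809704226 [[-0.9513783755158925, -0.2306382982586266, 0.20416944427878134, 0.3939998797588474], [-0.3078878572943316, 0.731795317177809, -0.6080137178447007, 0.5502964154591038], [-0.009178994032405269, -0.641312395898438, -0.7672249715276207, 0.7113477342792857], [0.0, 0.0, 0.0, 1.0]]
side box [([331.7, 198.5], 0.67)] [([331.7, 181.9], 0.57)]Traceback (most recent call last):
  File "<stdin>", line 7, in <module>
ValueError: it knows: box, dish, former, plunger, stud_grip, tin
```

Run:
```python
from h import *
np.set_printoptions(precision=3,suppress=True)
F={c:grab_frame(c) for c in("side","top")}
P={}
for c,f in F.items():
    for n in("box","stud_grip","plunger","former","dish","tin"):
        t=tip_of(c,n); P[c,n]=t[0]["centre"] if t else None
        print(c,n,[(np.round(r["centre"],1).tolist(),round(r["score"],2)) for r in t[:2]])
for n in("box","stud_grip","plunger","former","dish","tin"):
    if P["side",n] is not None and P["top",n] is not None: print(n,tri(F["side"],P["side",n],F["top"],P["top",n]))
for n in("box","former","dish","tin"):
    for c in F:
        if P[c,n] is not None: print(n,c,onz(F[c],P[c,n],0))
save(F["side"],"s0.png");save(F["top"],"t0.png")
print(np.array(F["top"]["cam_to_world"]),get_state()["clock"])
```

```text
side box [([331.8, 200.2], 0.97)]
side stud_grip [([316.7, 116.7], 0.85)]
side plunger [([333.3, 129.7], 0.59)]
side former [([340.5, 292.7], 0.77)]
side dish [([403.2, 154.2], 0.62)]
side tin [([280.8, 280.4], 0.68), ([331.3, 201.8], 0.46)]
top box [([344.3, 204.7], 0.86)]
top stud_grip [([350.5, 179.8], 0.66)]
top plunger [([271.2, 185.7], 0.73), ([349.2, 194.4], 0.63)]
top former [([272.4, 229.3], 0.93)]
top dish [([415.8, 242.1], 0.69)]
top tin [([273.2, 187.7], 0.98), ([347.3, 192.6], 0.5)]
box [0.54  0.004 0.016]
stud_grip [ 0.583 -0.007  0.226]
plunger [0.536 0.148 0.344]
former [0.469 0.205 0.006]
dish [ 0.426 -0.194  0.002]
tin [ 0.589  0.204 -0.014]
box side [ 0.55  -0.007 -0.   ]
box top [0.534 0.002 0.   ]
former side [0.47  0.202 0.   ]
former top [0.469 0.206 0.   ]
dish side [ 0.426 -0.197  0.   ]
dish top [ 0.426 -0.195  0.   ]
tin side [0.586 0.211 0.   ]
tin top [0.586 0.202 0.   ]
[[-0.018 -0.999  0.043  0.501]
 [-0.999  0.019  0.032  0.03 ]
 [-0.033 -0.043 -0.999  1.141]
 [ 0.     0.     0.     1.   ]] 0.9
```

View pics/s0.png

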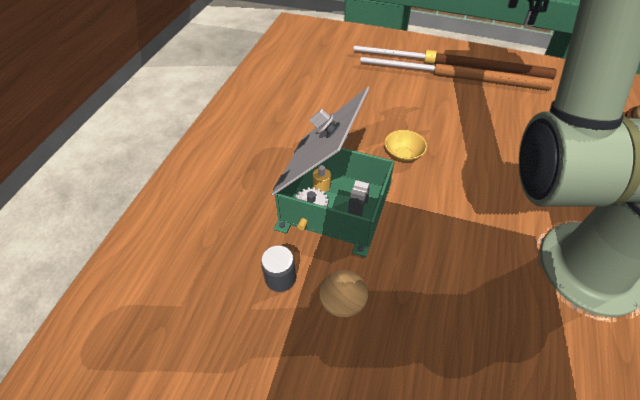

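View pics/t0.png

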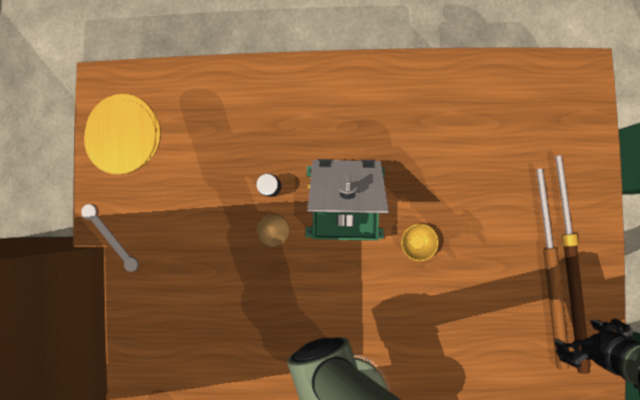

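The top view shows the box near (345,200) with the cover open, hinge at the far side and the dish to its right. The tin (267,184) and former (272,230) are on its left. In the side view the box is about (335,195) and the stud about (320,122). Next I need the box yaw, so I'll look at close crops.

Run:
```python
import cv2,numpy as np
s=cv2.imread("pics/s0.png")[80:260,255:415]; t=cv2.imread("pics/t0.png")[145:250,295:395]
a=cv2.resize(s,None,fx=3.2,fy=3.2,interpolation=cv2.INTER_CUBIC)
cv2.imwrite("pics/c1.png",cv2.resize(t,None,fx=5.6,fy=5.6,interpolation=cv2.INTER_CUBIC)); cv2.imwrite("pics/c2.png",a)
```

```text
(no output)
```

View pics/c1.png

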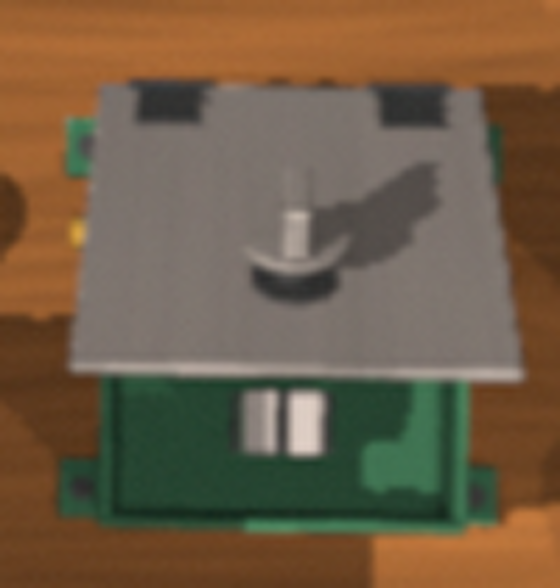

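View pics/c2.png

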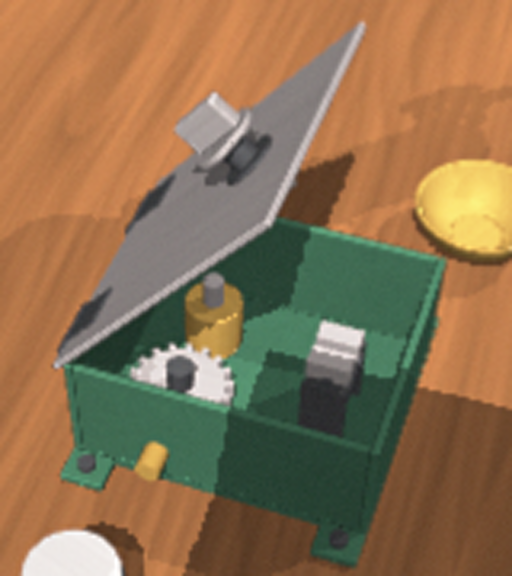

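The crops show the box rim corners and the cover corners clearly enough to fit a pose. I'll least-squares the box pose and cover angle from them.

```bash
cat > fit.py <<'E'
from h import *
from scipy.optimize import least_squares
import sys
np.set_printoptions(precision=4,suppress=True)
F={c:grab_frame(c) for c in("side","top")}
c1=lambda u,v:((u+.5)/5.6-.5+295,(v+.5)/5.6-.5+145)
c2=lambda u,v:((u+.5)/3.2-.5+255,(v+.5)/3.2-.5+80)
def B(p,x,y,z): c,s=np.cos(p[2]),np.sin(p[2]); return np.array([p[0]+c*x-s*y,p[1]+s*x+c*y,z])
def C(p,r,y,n): c,s=np.cos(p[3]),np.sin(p[3]); return B(p,.1-r*c+n*s,y,.09+r*s+n*c)
obs=[("top",c1(97,526),lambda p:B(p,-.1,.085,.09)),("top",c1(470,533),lambda p:B(p,-.1,-.085,.09)),
("top",c1(100,84),lambda p:C(p,-.003,.088,.005)),("top",c1(484,89),lambda p:C(p,-.003,-.088,.005)),
("top",c1(69,373),lambda p:C(p,.209,.088,.0)),("top",c1(524,381),lambda p:C(p,.209,-.088,.0)),
("side",c2(375,452),lambda p:B(p,-.1,.085,.09)),("side",c2(444,262),lambda p:B(p,-.1,-.085,.09)),
("side",c2(270,220),lambda p:C(p,.209,.088,.005)),("side",c2(363,23),lambda p:C(p,.209,-.088,.005)),
("side",c2(55,362),lambda p:C(p,-.003,.088,.005)),
("side",(316.7,116.7),lambda p:C(p,.15,0,.038)),("top",(350.5,179.8),lambda p:C(p,.15,0,.038))]
for sub in (obs,[o for o in obs if o[0]=="top"],[o for o in obs if o[0]=="side"]):
    r=least_squares(lambda p:np.concatenate([proj(F[c],g(p))-o for c,o,g in sub]),[.54,0,0,.8],loss="soft_l1")
    print(r.x); print((np.array([proj(F[c],g(r.x))-o for c,o,g in sub])).round(1).tolist())
E
python3 fit.py
```

```text
[ 0.5422 -0.0001 -0.0405  0.8859]
[[0.3, 0.2], [-0.2, 0.5], [0.4, -0.4], [-0.2, -0.0], [0.6, 0.4], [0.1, 0.7], [-0.0, 0.1], [0.1, -2.2], [-2.3, -0.4], [-0.9, -1.1], [-2.2, 0.2], [2.1, 1.0], [-2.4, 2.9]]
[ 0.5424 -0.0001 -0.0393  0.8972]
[[0.3, 0.1], [-0.2, 0.3], [0.4, -0.4], [-0.2, -0.1], [0.5, -0.6], [0.2, -0.3], [-2.4, 2.1]]
[ 0.5414 -0.0004 -0.0412  0.8798]
[[0.3, 0.1], [0.5, -2.2], [-1.2, 0.1], [0.0, -0.6], [-1.8, 0.2], [3.0, 1.3]]
```

```bash
cat >> h.py <<'E'
from scipy.spatial.transform import Rotation as R
X0,Y0,YAW=0.5422,-0.0001,-0.0405
def bw(x,y,z): c,s=np.cos(YAW),np.sin(YAW); return [X0+c*x-s*y,Y0+s*x+c*y,z]
def ori(a,flip=1): # a: angle of wing/box-x about world z; jaws across it
    y=np.array([-np.sin(a),np.cos(a),0])*flip; z=np.array([0,0,-1.]); return R.from_matrix(np.c_[y,np.cross(z,y),z]).as_rotvec()
def F3(): return np.array(get_state()["contact_force"]).round(2)
E
python3 - <<'E'
from h import *
np.set_printoptions(precision=3,suppress=True)
for fl in(1,-1):
    for a in(0,-np.pi/2): print(fl,a,ik(bw(-.05,0,.2),ori(YAW+a,fl)))
print(R.from_rotvec(get_state()["eef_rot"]).as_matrix(), get_state()["clock"],F3())
E
```

```text
1 0 [-0.146  0.245 -0.39   0.936 -0.    -0.106]
1 -1.5707963267948966 [-0.146  0.245 -0.39   0.936  0.     1.465]
-1 0 [-0.146  0.245 -0.39   0.936 -0.     3.036]
-1 -1.5707963267948966 [-0.146  0.245 -0.39   0.936  0.    -1.676]
[[ 0.419 -0.908 -0.   ]
 [-0.908 -0.419 -0.   ]
 [ 0.     0.    -1.   ]] 1.0 [0.32 0.04 0.63]
```

Run:
```python
from h import *
np.set_printoptions(precision=3,suppress=True)
o=ori(YAW)
def pos(th,r=.185,up=0): return bw(.1-r*np.cos(th)+.005*np.sin(th)+.011*min(1,th/.2),-.055,.09+r*np.sin(th)+.005*np.cos(th)+up)
grab(20)
p=pos(.89,up=.06); movep([.35,-.3,.30],o); movep(p,o); f0=F3()
print(get_state()["clock"],f0)
for th in np.arange(.89,0.02,-.1):
    move_l(pos(th),.12); print(round(th,2),F3()-f0)
hit=move_l(pos(0,up=-.006),.03,until_force=12); print(hit,get_state()["position"],F3()-f0,get_state()["clock"])
sleep(.2);print(get_state()["position"],F3()-f0)
f=grab_frame("side");save(f,"s2.png")
```

```text
4.9 [-0.39 -0.75 -0.93]
0.89 [0.89 0.49 1.88]
0.79 [0.48 1.06 0.84]
0.69 [-0.13  0.6   1.12]
0.59 [0.27 0.65 1.69]
0.49 [0.44 1.   0.61]
0.39 [0.48 1.12 1.27]
0.29 [-0.47  0.95  1.33]
0.19 [0.86 1.44 1.33]
0.09 [0.19 0.39 1.66]
True [ 0.457 -0.052  0.095] [-1.87  0.65  9.92] 8.575
[ 0.457 -0.052  0.095] [-0.72  2.65  8.88]
```

Run:
```python
from h import *
np.set_printoptions(precision=4,suppress=True)
p=get_state()["position"]; move_l([p[0],p[1],.16],.15); move_l([.40,-.17,.20],.25); let_go()
P={}
F={c:grab_frame(c) for c in("side","top")}
for c in F:
    for t in tip_of(c,"stud_grip")[:2]: print(c,t["centre"],t["score"],onz(F[c],t["centre"],.128)); P.setdefault(c,t["centre"])
    print("expected",proj(F[c],bw(-.05,0,.128)))
if len(P)==2: print(tri(F["side"],P["side"],F["top"],P["top"]))
print(bw(-.05,0,.128),get_state()["clock"])
e=proj(F["side"],bw(0,0,.09)).astype(int);a=F["side"]["img"][e[1]-60:e[1]+60,e[0]-65:e[0]+65]
e2=proj(F["top"],bw(0,0,.09)).astype(int);b=F["top"]["img"][e2[1]-60:e2[1]+60,e2[0]-65:e2[0]+65]
print(e,e2)
cv2.imwrite("pics/c3.png",cv2.resize(np.hstack([a,b]),None,fx=3,fy=3,interpolation=cv2.INTER_CUBIC)[:,:,::-1])
```

```text
side [358.5, 169.8] 0.86 [0.4949 0.0058 0.128 ]
expected [360.3563 168.6926]
top [345.8, 221.1] 0.61 [0.4899 0.0025 0.128 ]
expected [346.0171 220.1355]
[0.4926 0.003  0.1256]
[np.float64(0.49224100064526466), np.float64(0.0019244464610240657), 0.128] 11.0917
[335 175] [345 200]
```

View pics/c3.png

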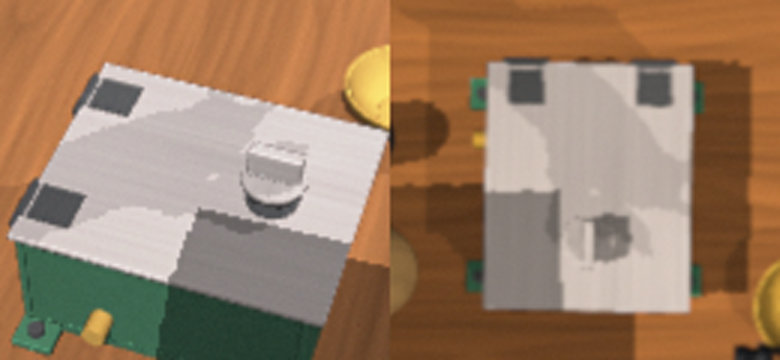

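The cover lies flat and the stud is unlocked, at about (0.492, 0.002) in the world. Now I'll grip the wing and feel for lateral bias.

Run:
```python
from h import *
np.set_printoptions(precision=3,suppress=True)
o=ori(YAW); c=bw(-.05,0,0); c[1]+=.0005
movep([c[0],c[1],.21],o); move_l([c[0],c[1],.145],.15)
print("touch",move_l([c[0],c[1],.1205],.04,until_force=4)); sleep(.3)
s=[F3() for _ in range(1)]
for _ in range(4): sleep(.05); s.append(F3())
f0=np.mean(s,0); print("f0",f0,np.std(s,0)); np.save("f0.npy",f0)
t0=np.array(get_state()["wrist_torque"]);np.save("t0.npy",t0)
grab(50); sleep(.3)
for _ in range(3): sleep(.05);s=get_state(); print(F3()-f0,np.array(s["wrist_torque"])-t0,s["finger_gap"],s["position"],s["clock"])
```

```text
touch False
f0 [0.336 0.026 0.146] [0.39  0.605 0.519]
[-1.286 -3.246  3.054] [-0.655  0.317  0.037] 0.10279665389970737 [0.492 0.002 0.121] 14.7667
[-1.286 -2.336  2.374] [-0.691  0.323 -0.053] 0.1053397811336082 [0.492 0.002 0.121] 14.8167
[-1.316 -3.296  3.384] [-0.708  0.28  -0.007] 0.10146451411899243 [0.492 0.002 0.121] 14.8667
```

```bash
cat >> h.py <<'E'
def favg(n=6):
    s=[]
    for _ in range(n): sleep(.02); s.append(F3())
    return np.mean(s,0)-np.load("f0.npy")
E
python3 - <<'E'
from h import *
np.set_printoptions(precision=2,suppress=True)
p=np.array(get_state()["position"]); p[2]=.1205
p[1]-=.0005; move_l(list(p),.02); print("y",favg())
def step(dz,uf,v):
    p[2]-=dz; h=move_l(list(p),v,until_force=uf); f=favg(); a=get_state(); print(h,round(p[2]*1e3,2),round(a["position"][2]*1e3,2),f,round(a["clock"],2)); return h,f
h,f=step(.004,9,.006)
z0=f[2]
while not h and p[2]>.1205-.0165 and f[2]<13:
    h,f=step(.0015,3.5,.003)
E
```

```text
y [-1.04 -0.71  3.22]
False 116.5 116.61 [-1.97  0.34  5.03] 16.13
False 115.0 115.16 [-1.92  0.77  6.11] 16.88
False 113.5 113.76 [-2.34  0.46  6.64] 17.63
False 112.0 112.33 [-2.71  0.56  7.23] 18.38
False 110.5 110.89 [-2.93  0.84  8.12] 19.13
False 109.0 109.5 [-3.33  0.8   8.65] 19.88
False 107.5 108.05 [-3.28  0.67  9.23] 20.63
False 106.0 106.63 [-3.43  0.47  9.92] 21.38
True 104.5 106.14 [-2.72  0.05 10.21] 21.93
```

Run:
```python
from h import *
np.set_printoptions(precision=2,suppress=True)
p=np.array(get_state()["position"])
cmd=p[2]-.0005
for i in range(8):
    cmd-=.00025; p[2]=cmd
    h=move_l(list(p),.003,until_force=3.0); f=favg(8); a=get_state(); print(h,round(cmd*1e3,2),round(a["position"][2]*1e3,2),f,round(a["clock"],2))
    if f[2]>12.2 or h: break
```

```text
False 105.39 106.04 [-3.77 -0.16 10.11] 22.4
False 105.14 105.84 [-3.91 -0.12 10.72] 22.78
False 104.89 105.72 [-4.2  -0.3  12.16] 23.17
False 104.64 105.6 [-4.51 -0.19 13.21] 23.55
```

Run:
```python
from h import *
np.set_printoptions(precision=2,suppress=True)
t0=np.load("t0.npy")
p=np.array(get_state()["position"]); p[2]=.1063; move_l(list(p),.005)
def rep(l):
    f=favg(5); a=get_state(); print(l,round(a["position"][2]*1e3,2),f,np.array(a["wrist_torque"])-t0,a["finger_gap"],round(a["clock"],2)); return f
f=rep("back"); p[0]-=.0005; move_l(list(p),.01); rep("x-.5")
np.save("p.npy",p)
for a in(.05,.1):
    move_l(list(p),.02,rot=ori(YAW-a)); rep(a)
```

```text
back 106.89 [-3.65 -0.01  9.91] [ 0.02  0.74 -0.1 ] 0.10335192585800575 24.12
x-.5 107.01 [-2.84 -0.58  9.87] [0.04 0.59 0.05] 0.1018792986039471 24.45
0.05 107.02 [-3.21 -0.33  9.97] [-0.06  0.61 -0.03] 0.09993833566558227 24.78
0.1 107.0 [-2.97 -0.48  9.84] [-0.09  0.6  -0.09] 0.10186930965463176 25.12
```

Run:
```python
from h import *
np.set_printoptions(precision=2,suppress=True)
t0=np.load("t0.npy"); p=np.load("p.npy")
for a in np.r_[.16,.24,.34,.46:1.6:.14,1.58]:
    move_l(list(p),.02,rot=ori(YAW-a))
    f=favg(4); s=get_state(); tz=np.array(s["wrist_torque"])-t0; print(round(a,2),round(s["position"][2]*1e3,2),f,tz,round(s["finger_gap"],3),round(s["clock"],2))
    if abs(tz[2])>.25 or abs(f[:2]).max()>7 or not 8.5<f[2]<12: print("STOP");break
    p[:2]+=np.clip(.00012*f[:2],-.0004,.0004)*(a>.3)   # yield to side force
np.save("p.npy",p); print(p)
```

```text
0.16 107.04 [-2.88 -0.84 10.1 ] [-0.2   0.62  0.01] 0.1 25.43
0.24 107.02 [-3.11 -1.22  9.76] [-0.22  0.67  0.01] 0.104 25.75
0.34 107.0 [-3.53 -1.43  9.83] [-0.42  0.69 -0.05] 0.102 26.07
0.46 107.11 [-3.08 -2.1  10.29] [-0.43  0.57  0.03] 0.102 26.4
0.6 107.16 [-2.18 -2.28  9.54] [-0.43  0.49 -0.01] 0.105 26.76
0.74 107.18 [-2.14 -1.88  9.86] [-0.44  0.46  0.03] 0.1 27.12
0.88 107.19 [-2.42 -2.2   9.8 ] [-0.41  0.51 -0.04] 0.099 27.48
1.02 107.22 [-2.46 -1.69  9.44] [-0.32  0.39  0.02] 0.101 27.83
1.16 107.19 [-2.12 -1.83  9.46] [-0.34  0.44  0.  ] 0.102 28.19
1.3 107.21 [-1.89 -1.27  9.17] [-0.22  0.46 -0.04] 0.104 28.55
1.44 107.17 [-2.34 -0.92  9.76] [-0.22  0.49  0.02] 0.106 28.91
1.58 107.15 [-2.13 -0.81  9.65] [-0.16  0.43 -0.02] 0.103 29.27
1.58 107.22 [-2.17 -0.47  9.64] [-0.1   0.38 -0.03] 0.103 29.58
[ 0.49 -0.    0.11]
```

Run:
```python
from h import *
np.set_printoptions(precision=2,suppress=True)
p=np.load("p.npy")
p[2]+=.0015; print(move_l(list(p),.005,until_force=5)); print(favg(5))
let_go(); sleep(.3); print(favg(5))
p[2]=.20; move_l(list(p),.1); move_l([.36,-.15,.25],.25)
f=grab_frame("top"); g=grab_frame("side")
print(get_state()["clock"],favg(3))
F={"side":g,"top":f}; cr=[]
for c in F:
    t=tip_of(c,"stud_grip")[:1]; print(c,[(x["centre"],x["score"]) for x in t],[proj(F[c],bw(-.05,0,z)).round(1).tolist() for z in(.128,.118)])
    e=proj(F[c],bw(0,0,.09)).astype(int); cr.append(F[c]["img"][e[1]-60:e[1]+60,e[0]-65:e[0]+65])
cv2.imwrite("pics/c4.png",cv2.resize(np.hstack(cr),None,fx=3,fy=3,interpolation=cv2.INTER_CUBIC)[:,:,::-1])
```

```text
False
[-1.13 -0.42  8.79]
[-0.04 -0.2  -0.04]
33.375 [-0.2   0.4   0.44]
side [([359.4, 174.4], 0.92)] [[360.4, 168.7], [360.0, 172.2]]
top [([343.4, 222.2], 0.74)] [[346.0, 220.1], [345.9, 220.1]]
```

View pics/c4.png

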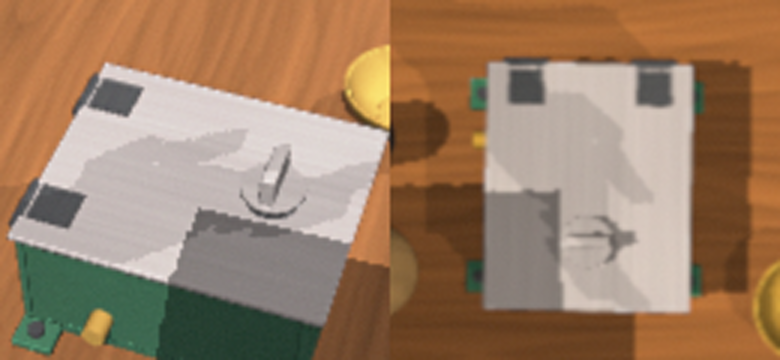

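The wing now lies along the box's y and the stud sits lower than before, caught in its notch. The cover is flat and the arm is clear of everything.

```bash
python3 -c "
from h import *
print(F3(),get_state()['clock']); sign_off()"
```

```text
[ 0.67  0.77 -0.36] 33.525
the job is handed in; nothing more can be done
```

The cover is shut and the stud is turned a quarter clockwise, locked and let go. I handed the job in at 33.5 s on the robot's clock; no verdict was reported.

- **Cover:** I pushed it down along its arc with the closed fingers until they met firm contact 95 mm over the bench, which is its shut height.
- **Depth:** I gripped the wing and pressed slowly until the force rose steeply. Measured force was about 13 N in all, roughly 3 N of it on the clip. I then backed off about 1.1 mm into the free band.
- **Turn:** I turned it 1.58 rad. There was no noticeable resisting torque, side forces stayed under 4 N, and press force held at 9–10 N. Then I eased up 1.5 mm and released.
- **Last checks:** In the last pictures the cover is flat, the wing lies along the box's y, and the stud sits in its notch. The arm is clear, reading force within noise.

The final stud angle was not measured directly; it comes from the tool's rotation and the pictures. One press step stopped early on what looked like noise in the force reading, so I repeated it in 0.25 mm steps. I did not re-measure the former, dish and tin at the end, but the arm felt no unexpected contact.

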